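# Square a medal case in the label-placing board

## Robot

A 7-joint arm with a two-finger parallel gripper is mounted at the origin on the work surface. World frame = base frame: x ahead of the robot, y to its left, z up, the work surface at z = 0. Lengths are in m, angles in rad, forces in N, time in s.
With the tool pointing down it reaches from about 0.35 to 0.9 m from the base axis. Payload 19.9 kg.
Tool frame: the origin (TCP) lies on the centre line of the jaws, within the pads' length; the fingertips stand 11 mm ahead of it and the grasp point (between the pads) lies 8 mm behind it; z points along the fingers, y is the line along which they close (so a half turn about z gives the same grasp; the last joint's range is limited). The gripper opens to 94 mm and grips with 3 to 60 N. Pads are 16 mm wide; open, the fingers measure 119 mm over their backs; the gripper's body (75 mm by 177 mm) begins 78 mm behind the grasp point.
Start: joints at [1.067, 0.417, -0.01, 1.614, 0.005, 1.111, -0.053], TCP at [0.279, -0.559, 0.216] pointing down, gripper open.
Joint ranges: [-2.81, 2.81], [-0.39, 2.02], [-1.27, 1.25], [0.06, 2.57], [-1.19, 4.33], [0.19, 2], [-2.82, 2.82]. Speed limits (rad/s): [1.89, 1.89, 2.39, 2.39, 3.01, 3.01, 3.01].

## Interface

Orientations are given as a rotation vector (axis times angle).
In Python, from rig import env gives the robot as it stands.
- The arm moves only by the tool apply_moves, never from a script. Its argument "deltas" is a list that holds one entry, the list of rows, each a list of 7 numbers: the finger opening in m, from 0 to 0.094, then the shift along the world's x, y, z in m, then the turn, a rotation vector about the world's x, y, z in rad. A call has 1 to 20 rows; each row shifts and turns the commanded pose from where the row before left it; what a row does not reach is not made up. A row lasts 1/12 s, in which the tool goes at most 41.7 mm and 7.16 degrees, less where a joint would pass 70% of its speed; a pose out of reach is approached as far as the arm can. A call is refused whole if a number of a shift passes 0.0417 or a number of a turn 0.125, either way. A call with a gripper value outside its range is refused whole. The fingers move at their own pace and stop on an object; "newtons" is the grip in N (left out, the last holds). Time passes only in rows, so rows that do not move let the fingers close. It gives the time, the measured TCP pose, the force, the opening and the grip force at its end, in the units of the state.
- env.observe(): the state, without advancing time (a new reading comes with each control period).
- env.snapshot(name): name is "side" or "top"; returns a dict with "image" (384x512x3 uint8, red, green, blue), "z_map" (384x512 float32, m along the optical axis (not along the pixel's ray), 0 where there is no reading), "fx", "fy", "cx", "cy" (pixels), "xyz" and "attitude" of the camera in the world. Camera axes: x right, y down, z forward; pixel columns grow to the right and rows downward; lengths in m; the calibration is good to about 2 mm. A picture is of the moment at which its call begins.
- env.job_done(): hands the job in; it is judged then, once.
The state is a dict: "t": time; "q": joint angles; "joint_velocities": joint speeds; "tau": joint torques, N m; "eef_pos": TCP position; "orientation": TCP orientation; "force": force on the tool from outside, world axes, zero at the start; "torque": the same for the moment, N m; "grip_width": finger opening in m; "finger_force": force on a finger pad.
Only numpy, scipy, OpenCV 4.12 (cv2) and the standard library are available. Lean on these libraries where they do the work, as an engineer would, in place of code of your own. Each camera call takes 0.05 s, during which the arm holds its last target. There are 200 camera calls.

## Task

Get the larger presentation case ready for its lid label: push it along the board into the corner so that it sits flush against both the back fence (hinged long side to it, as it already roughly faces) and the left fence, and push the sliding side guide up snug against its right side. Only push, with the fingertips or the outside of the fingers: do not pick the case up or tip it, and leave the medals and everything else on the board and desk where they are.

Things in the scene. Friction and masses are not known exactly. Their poses are not given: they have to be found in the camera images.
- board: label-placing board fixed to the desk: aluminium plate 260 mm (its x, front to back) by 400 mm (its y), top face 12 mm above the desk, yaw varies by 15 degrees. Origin: centre of the plate, at desk level; +x points away from the robot to the back fence, +y to the left fence, z up. Front and right edges are open.
- corner (a point): inner corner of the board's two fixed fences, on the plate's top face (board x = +110 mm, y = +150 mm). The back fence runs along board y through it, over almost the full width (from y = -200 mm); the left fence runs along board x, only from x = 0 to the back. Both stand 20 mm above the plate.
- case: the larger presentation case: closed, dark wood, brass seam, 80 mm (its x) by 110 mm (its y) by 30 mm high, 0.17 to 0.35 kg. Loose on the plate, between left fence and side guide, turned up to 25 degrees. Origin: centre of its underside; x points to its hinged long side, which roughly faces the back fence and goes against it; brass clasp on the long side towards the robot.
- guide (a joint): sliding side guide of the board: how far it is slid towards the left fence, in m (0 = fully out to the right, end stop at 0.20; starts at 0 to 0.02). Its flat inner face, parallel to the left fence, stands at board y = -0.130 + joint value, so it meets the case squared in the corner at 0.170. About 2 N moves it and it stays where it is left.
- guide_ear (a point): push point of the guide, a steel angle: middle of the flat outer (-y) face, 20 mm above the plate. Blade 90 mm long along board x (centred at x = +60 mm), 6 mm thick, 22 mm high; in its middle a thumb ear 40 mm wide rises to 41 mm. A foot flange, top 5 mm above the plate, reaches 34 mm outward from that face: push with the fingertips 8 mm or more above the plate.
- guide_face (a point): middle of the guide's flat inner (+y) face, the one that meets the case, 12 mm above the plate.
- medal_board: round metal medal, 65 mm across and 6 mm thick, with a ribbon loop that reaches 44 mm from its centre; lies on the board's plate, near its front left corner. Origin: centre of its underside. Bystander.
- medal_desk: the same kind of medal, lying on the desk to the right of the board. Origin: centre of its underside. Bystander.
- small_case: smaller square presentation case, 60 x 60 x 26 mm, on the desk left of the board. Origin: centre of its underside. Bystander.
- label_roll: upright-axis roll of paper labels, 76 mm across, 30 mm high, on the desk left of the board. Origin: centre of its underside. Bystander.
- bottle: little closed bottle, 42 mm across, 70 mm tall, standing on the board's plate near its front right corner. Origin: centre of its underside. Bystander.
- roller: hand roller with a rubber drum (30 mm across, 60 mm wide) and wooden handle, about 155 mm long, lying on the desk right of the board; origin at the neck of the handle, at desk level; x runs towards the drum. Bystander.
- pen: marker pen, 130 mm long, 15 mm thick, lying on the desk left of the board. Origin: its middle, at desk level; x along it. Bystander.

How it is judged:
At the end, for the whole second after the job is handed in: the case lies flat on the plate, long hinged side within 2.5 mm of the back fence and short side within 2.5 mm of the left fence, square to the board within 2 degrees; the side guide's face is within 2.5 mm of the case; case and guide are at rest (x of case in the frame of board between 0.0675 and 0.0725 m and y of case in the frame of board between 0.0925 and 0.0975 m and angle between the x axis of case and the x axis of board, either way round below 0.035 rad and y of guide_face in the frame of case above -0.0575 m and z of case in the frame of board below 0.0145 m and angle between case's own z axis and vertical below 0.05 rad and linear speed of case below 0.01 m/s and velocity of joint guide between -0.01 and 0.01 m/s); the robot touches nothing.
It fails at once if the case is lifted off the plate or tipped up (z of case in the frame of board above 0.017 m or angle between case's own z axis and vertical above 0.12 rad).
It fails at once if one of the other things on the board or desk is shifted or knocked over (distance of any of medal_board, medal_desk, small_case, label_roll, bottle, roller, pen from where it was at the start of the episode above 0.015 m or angle between bottle's own z axis and vertical above 0.35 rad).
It also fails if it takes over 51 s, if anything falls off the work surface, if the arm or the gripper's body presses on something with over 40 N, if the wrist force passes 120 N, or if a joint passes its speed limit or range.

## Working session

There is one attempt and no reset: what is moved stays moved. The work goes in short steps, Python scripts to look and compute and a tool call to move; the robot and the scene stay as the last step left them, time stands still between calls to the robot, and variables do not carry over. Pictures are saved under pics/ and viewed, at most 10 in all, crops included, and the job is handed in when it is done.

Besides the shell and the picture viewer there is one more tool, called after "Request:" as a command line: name --argument value ..., lists and objects as JSON in quotes. apply_moves: Moves the arm, as the interface text tells. Its arguments: {"type":"object","properties":{"deltas":{"type":"array"},"newtons":{"type":"number"}},"required":["deltas"]}

```bash
mkdir -p pics
cat > h.py <<'E'
import numpy as np, cv2
from scipy.spatial.transform import Rotation as R
from rig import env
def cam(n):
    s=env.snapshot(n); a=np.array(s['attitude'],float)
    M=a if a.shape==(3,3) else (R.from_rotvec(a).as_matrix() if a.size==3 else R.from_quat(a).as_matrix())
    return s,M
def pts(s,M):
    v,u=np.mgrid[:384,:512]; z=s['z_map']
    c=np.stack([(u-s['cx'])/s['fx']*z,(v-s['cy'])/s['fy']*z,z],-1)
    return c@M.T+np.array(s['xyz'])
E
python3 - <<'E'
from h import *
for n in('top','side'):
    s,M=cam(n); print(n,s['fx'],s['cx'],s['cy'],s['xyz'],s['attitude'])
    cv2.imwrite(f'pics/{n}0.png',cv2.resize(s['image'][...,::-1],(800,600),interpolation=cv2.INTER_CUBIC))
    P=pts(s,M); np.save(n+'0.npy',P); print(P[192,256])
print(env.observe())
E
```

```text
top 471.7683417422223 252.38229660508446 190.8013302370916 [0.5111941  0.01730321 1.16889421] [-2.15968153  2.17928083 -0.06553799]
[0.60315333 0.03268533 0.00916887]
side 443.6243966809277 251.4833903721241 188.34446424490028 [0.51369629 0.71101474 0.76712753] [-0.19758398  2.8695525  -1.14080458]
[0.59621766 0.01354019 0.01086031]
{'t': 0.1, 'q': array([ 1.0665154 ,  0.41790515, -0.0103043 ,  1.6141038 ,  0.00473743,
        1.1107008 , -0.05297823]), 'joint_velocities': array([-1.47384226e-03, -1.02311071e-03, -1.16298523e-03, -5.98106961e-04,
        3.72698052e-05, -6.26596883e-04, -2.33151740e-04]), 'tau': array([ 1.68992428e-03, -8.52580261e+01,  6.40003122e-01, -4.26694107e+01,
       -4.88716329e-02,  1.64262811e-02,  5.93810978e-05]), 'eef_pos': array([ 0.27886112, -0.55897793,  0.21589782]), 'orientation': array([-3.05684254e+00, -7.20300999e-01,  5.72884697e-04]), 'force': array([ 1.21340603, -0.13831868,  0.27236736]), 'torque': array([0.05214537, 0.00353928, 0.01442368]), 'finger_force': 0.0, 'grip_width': 0.09389290516305875}
```

View pics/top0.png

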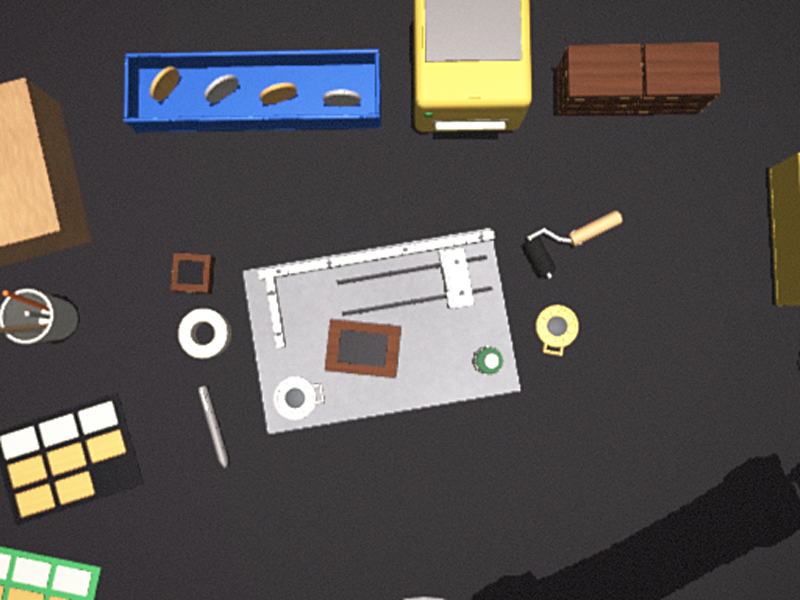

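View pics/side0.png

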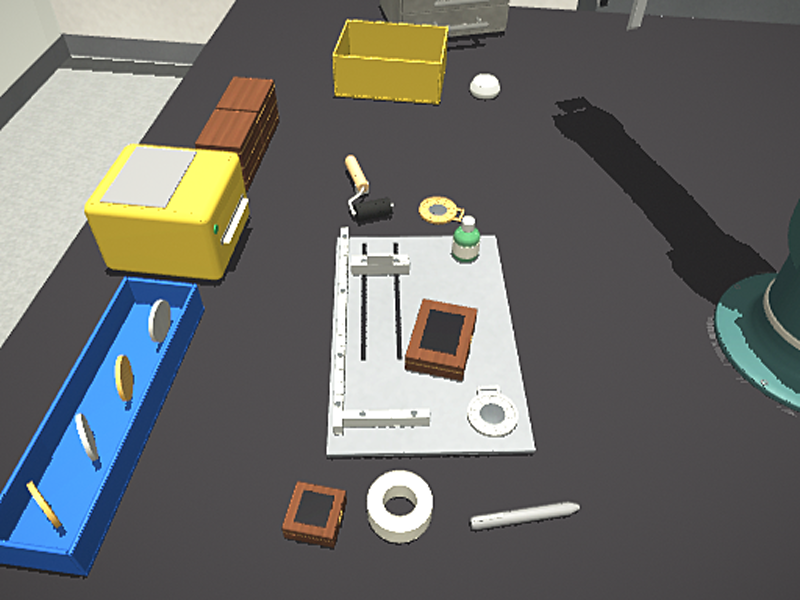

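The top view shows the board with corners near (245,270), (492,232), (519,390) and (268,432). The case is centred near (363,348), the board medal at (295,398), the bottle at (488,360) and the guide at (456,278). Next I'll measure these from depth.

Run:
```python
from h import *
P=np.load('top0.npy'); s,M=cam('top')
def proj(p):
    c=(np.asarray(p)-s['xyz'])@M; return c[...,:2]/c[...,2:]*s['fx']+[s['cx'],s['cy']]
X,Y,Z=P[...,0],P[...,1],P[...,2]
v,u=np.mgrid[:384,:512]; reg=(u>145)&(u<345)&(v>135)&(v<290)
img=s['image'].astype(int)
m=reg&(Z>0.007)&(Z<0.06)
pl=(m).astype(np.uint8); n,l,st,_=cv2.connectedComponentsWithStats(pl); k=1+np.argmax(st[1:,4]); m=l==k
Q=P[m][:,:2].astype(np.float32); r=cv2.minAreaRect(Q); print('plate',r,'z',np.median(Z[m]))
c=np.array(r[0]); a=np.deg2rad(r[2]); 
e=[np.array([np.cos(a+i*np.pi/2),np.sin(a+i*np.pi/2)]) for i in range(4)]
ex=max(e,key=lambda q:q[0]); ey=np.array([-ex[1],ex[0]]); print('yaw',np.degrees(np.arctan2(ex[1],ex[0])))
np.savez('board.npz',c=c,ex=ex,ey=ey)
b=np.stack([(P[...,:2]-c)@ex,(P[...,:2]-c)@ey],-1)
# case
mc=m&(Z>0.036)&(Z<0.047)&(abs(b[...,0]+0.02)<0.085)&(abs(b[...,1]-0.01)<0.11)&(b[...,0]<0.09)&(img[...,0]>-1)
n,l,st,_=cv2.connectedComponentsWithStats(mc.astype(np.uint8)); k=1+np.argmax(st[1:,4]); mc=l==k
r=cv2.minAreaRect(b[mc].astype(np.float32)); print('case in board',r,np.median(Z[mc]),cv2.boxPoints(r))
for n,cond in dict(back=(Z>.026)&(b[...,0]>.09)&(b[...,1]>-.08)&(b[...,1]<.14),left=(Z>.026)&(b[...,1]>.13)&(b[...,0]<.1)&(b[...,0]>0),guide=(Z>.027)&(abs(b[...,0]-.06)<.047)&(b[...,1]<-.08),bottle=(Z>.03)&(b[...,0]<-.01)&(b[...,1]<-.1)).items():
    q=b[m&cond]; print(n,np.percentile(q,[2,50,98],axis=0).round(4).tolist(),Z[m&cond].max())
def toimg(p,z): return proj(np.r_[c+ex*p[0]+ey*p[1],z])
im=cv2.resize(s['image'][125:290,145:345,::-1],None,fx=4*.9,fy=4*.9,interpolation=cv2.INTER_CUBIC)
def pt(p,z): q=(toimg(p,z)-[145,125])*3.6+1.3; return tuple(int(round(x)) for x in q)
for p in [(.13,.2),(.13,-.2),(-.13,.2),(-.13,-.2),(.11,.15)]: cv2.circle(im,pt(p,.012),3,(0,0,255),-1)
for p in cv2.boxPoints(r): cv2.circle(im,pt(p,.042),3,(0,255,0),-1)
cv2.imwrite('pics/c1.png',im)
```

```text
plate ((0.5566816329956055, 0.06506219506263733), (0.26240143179893494, 0.4006672203540802), 9.265625) z 0.012737093631040586
yaw 9.265625000000002
case in board ((-0.023454438894987106, 0.029665160924196243), (0.10980948805809021, 0.08010189235210419), 74.3885498046875) 0.04197104471247104 [[-0.0768034  -0.01243588]
 [ 0.00034344 -0.03399228]
 [ 0.02989452  0.0717662 ]
 [-0.04725232  0.0933226 ]]
back [[0.1106, -0.0753], [0.1164, 0.0297], [0.1225, 0.1354]] 0.037879857393770644
left [[0.0029, 0.1493], [0.0502, 0.1553], [0.0972, 0.1615]] 0.03918549501552904
guide [[0.0178, -0.1175], [0.0602, -0.1142], [0.1039, -0.1117]] 0.05612297358989582
bottle [[-0.0944, -0.1747], [-0.0751, -0.1523], [-0.0552, -0.1357]] 0.05993449479236901
```

View pics/c1.png

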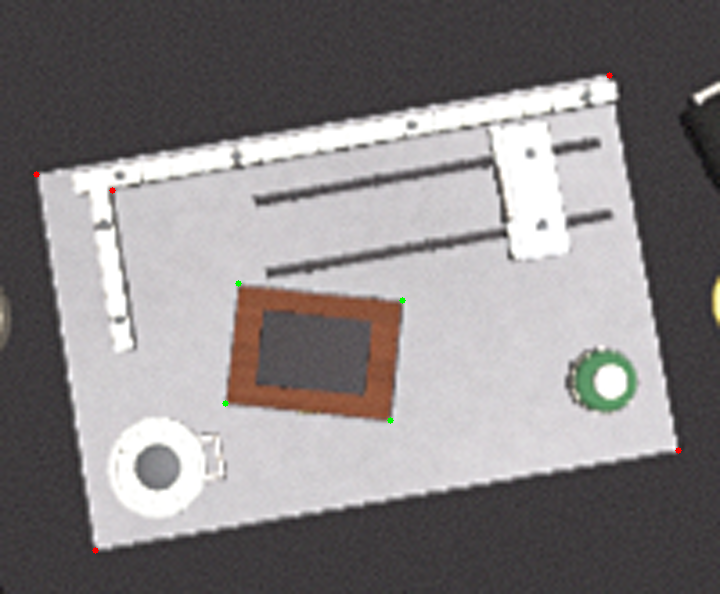

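The overlay fits to within about 2 mm. The case sits at board (-23, 30) mm and is turned -15.6°. I'll push it to the back fence with two fingers, then use the guide to push it into the left fence.

Request:
apply_moves --deltas '[[[0.05,0.0084,0.0321,0,0,0,-0.015],[0.05,0.0084,0.0321,0,0,0,-0.015],[0.05,0.0084,0.0321,0,0,0,-0.015],[0.05,0.0084,0.0321,0,0,0,-0.015],[0.05,0.0084,0.0321,0,0,0,-0.015],[0.05,0.0084,0.0321,0,0,0,-0.015],[0.05,0.0084,0.0321,0,0,0,-0.015],[0.05,0.0084,0.0321,0,0,0,-0.015],[0.05,0.0084,0.0321,0,0,0,-0.015],[0.05,0.0084,0.0321,0,0,0,-0.015],[0.05,0.0084,0.0321,0,0,0,-0.015],[0.05,0.0084,0.0321,0,0,0,-0.015],[0.05,0.0084,0.0321,0,0,0,-0.015],[0.05,0.0084,0.0321,0,0,0,-0.015],[0.05,0.0084,0.0321,0,0,0,-0.015],[0.05,0.0084,0.0321,0,0,0,-0.015],[0.05,0.0084,0.0321,0,0,0,-0.015],[0.05,0.0084,0.0321,0,0,0,-0.015],[0.05,0.0084,0.0321,0,0,0,-0.015],[0.05,0.0084,0.0321,0,0,0,-0.015]]]'

```text
t: 1.82
eef_pos: [0.4471, 0.0844, 0.2165]
orientation: [3.131, 0.254, 0.0]
force: [0.7, -0.6, 0.4]
grip_width: 0.0501
finger_force: 0.0
```

Request:
apply_moves --deltas '[[[0.05,0,0,-0.02,0,0,0],[0.05,0,0,0,0,0,0],[0.05,0,0,0,0,0,0]]]'

```text
t: 2.07
eef_pos: [0.4463, 0.0823, 0.1959]
orientation: [-3.131, -0.256, 0.004]
force: [-0.4, 0.0, 0.1]
grip_width: 0.0499
finger_force: 0.0
```

Request:
apply_moves --deltas '[[[0.05,0,0,-0.026,0,0,0],[0.05,0,0,-0.026,0,0,0],[0.05,0,0,-0.026,0,0,0],[0.05,0,0,-0.026,0,0,0],[0.05,0,0,-0.026,0,0,0],[0.05,0,0,-0.026,0,0,0],[0.05,0,0,-0.006,0,0,0],[0.05,0,0,0,0,0,0]]]'

```text
t: 2.73
eef_pos: [0.4464, 0.0818, 0.0339]
orientation: [3.131, 0.254, -0.004]
force: [-1.3, 0.6, 0.7]
grip_width: 0.0502
finger_force: 0.0
```

Request:
apply_moves --deltas '[[[0.05,0.004,0.00065,0,0,0,0],[0.05,0.004,0.00065,0,0,0,0],[0.05,0.004,0.00065,0,0,0,0],[0.05,0.004,0.00065,0,0,0,0],[0.05,0.004,0.00065,0,0,0,0],[0.05,0.004,0.00065,0,0,0,0],[0.05,0.004,0.00065,0,0,0,0],[0.05,0.004,0.00065,0,0,0,0],[0.05,0.004,0.00065,0,0,0,0],[0.05,0.004,0.00065,0,0,0,0],[0.05,0.004,0.00065,0,0,0,0],[0.05,0.004,0.00065,0,0,0,0],[0.05,0.004,0.00065,0,0,0,0],[0.05,0.004,0.00065,0,0,0,0],[0.05,0.004,0.00065,0,0,0,0],[0.05,0.004,0.00065,0,0,0,0],[0.05,0.004,0.00065,0,0,0,0],[0.05,0.004,0.00065,0,0,0,0],[0.05,0.004,0.00065,0,0,0,0],[0.05,0.004,0.00065,0,0,0,0]]]'

```text
t: 4.4
eef_pos: [0.5274, 0.0959, 0.0344]
orientation: [-3.131, -0.255, 0.0]
force: [-2.0, -0.3, 1.0]
grip_width: 0.05
finger_force: 0.7
```

Run:
```python
from h import *
s,M=cam('side'); cv2.imwrite('pics/s2.png',cv2.resize(s['image'][120:310,170:370,::-1],None,fx=3,fy=3,interpolation=cv2.INTER_CUBIC))
B=np.load('board.npz'); o=env.observe(); d=o['eef_pos'][:2]-B['c']; print(d@B['ex'],d@B['ey'],o['eef_pos'][2],o['force'])
```

```text
-0.02321442349788087 0.03510520632243444 0.034479486592216724 [-0.079542    0.00461233 -0.20886874]
```

View pics/s2.png

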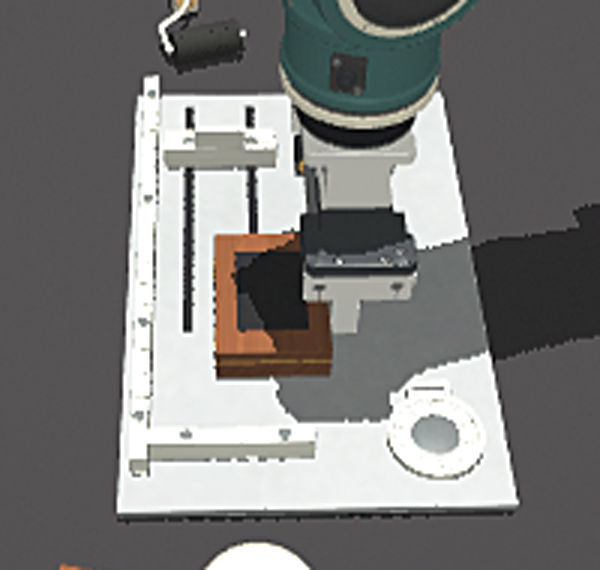

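The case is now square and against both fingers, with its left side at about (275,365) and the medal clear at (437,433). I'll keep pushing to the fence.

Request:
apply_moves --deltas '[[[0.05,0.004,0.00065,0,0,0,0],[0.05,0.004,0.00065,0,0,0,0],[0.05,0.004,0.00065,0,0,0,0],[0.05,0.004,0.00065,0,0,0,0],[0.05,0.004,0.00065,0,0,0,0],[0.05,0.004,0.00065,0,0,0,0],[0.05,0.004,0.00065,0,0,0,0],[0.05,0.004,0.00065,0,0,0,0],[0.05,0.004,0.00065,0,0,0,0],[0.05,0.004,0.00065,0,0,0,0],[0.05,0.002,0.0003,0,0,0,0],[0.05,0.001,0.00015,0,0,0,0],[0.05,0.001,0.00015,0,0,0,0],[0.05,0.001,0.00015,0,0,0,0]]]'

```text
t: 5.62
eef_pos: [0.5717, 0.103, 0.0344]
orientation: [3.131, 0.256, -0.001]
force: [-11.5, -1.3, 8.6]
grip_width: 0.0502
finger_force: 5.6
```

Request:
apply_moves --deltas '[[[0.05,0.001,0.00015,0,0,0,0],[0.05,0,0,0,0,0,0],[0.05,0,0,0,0,0,0]]]'

```text
t: 5.87
eef_pos: [0.5717, 0.103, 0.0342]
orientation: [3.131, 0.256, -0.004]
force: [-9.7, -1.8, 6.5]
grip_width: 0.0499
finger_force: 4.8
```

Request:
apply_moves --deltas '[[[0.05,-0.01,-0.0016,0,0,0,0],[0.05,-0.01,-0.0016,0,0,0,0],[0.02,0,0,0.03,0,0,0],[0,0,0,0.03,0,0,0],[0,0,0,0.03,0,0,0],[0,0,0,0.03,0,0,0],[0,0.0147,-0.0292,0,0,0,0],[0,0.0147,-0.0292,0,0,0,0],[0,0.0147,-0.0292,0,0,0,0],[0,0.0147,-0.0292,0,0,0,0],[0,0.0147,-0.0292,0,0,0,0],[0,0.0147,-0.0292,0,0,0,0],[0,0,0,0,0,0,0],[0,0,0,0,0,0,0],[0,0,0,0,0,0,0]]]' --newtons 10

```text
t: 7.12
eef_pos: [0.6411, -0.0747, 0.1543]
orientation: [-3.131, -0.256, 0.0]
force: [-0.5, 0.9, 0.4]
grip_width: 0.0007
finger_force: 0.0
```

```bash
cat > st.py <<'E'
from h import *
s,M=cam('top'); P=pts(s,M)
B=np.load('board.npz'); o=env.observe(); d=o['eef_pos'][:2]-B['c']; print('tcp',d@B['ex'],d@B['ey'],o['eef_pos'][2],o['force'],o['grip_width'],o['t'])
b=np.stack([(P[...,:2]-B['c'])@B['ex'],(P[...,:2]-B['c'])@B['ey']],-1); Z=P[...,2]
mc=(Z>.0395)&(Z<.0455)&(b[...,0]>0)&(b[...,0]<.109)&(abs(b[...,1]-.06)<.095)
n,l,q,_=cv2.connectedComponentsWithStats(mc.astype(np.uint8)); mc=l==1+np.argmax(q[1:,4])
print('case',cv2.minAreaRect(b[mc].astype(np.float32)))
cv2.imwrite('pics/last.png',cv2.resize(s['image'][125:290,145:345,::-1],None,fx=3.6,fy=3.6,interpolation=cv2.INTER_CUBIC))
E
python3 st.py
```

```text
tcp 0.06085373513087297 -0.15096729749311796 0.15448485013230398 [-0.45645083 -0.48402466 -0.50046698] 0.0006951528312911153 7.1667
case ((0.06974185258150101, 0.04124745726585388), (0.07831894606351852, 0.10998491942882538), 0.15558093786239624)
```

Request:
apply_moves --deltas '[[[0,0,0,-0.03,0,0,0],[0,0,0,-0.03,0,0,0],[0,0,0,-0.03,0,0,0],[0,0,0,-0.029,0,0,0],[0,0,0,0,0,0,0]]]'

```text
t: 7.58
eef_pos: [0.6381, -0.0738, 0.0306]
orientation: [-3.129, -0.258, 0.011]
force: [0.2, 0.7, -1.1]
grip_width: 0.0008
finger_force: 0.0
```

Request:
apply_moves --deltas '[[[0,-0.00097,0.0059,0,0,0,0],[0,-0.00097,0.0059,0,0,0,0],[0,-0.00097,0.0059,0,0,0,0],[0,-0.00097,0.0059,0,0,0,0],[0,-0.00097,0.0059,0,0,0,0],[0,-0.00097,0.0059,0,0,0,0],[0,-0.00097,0.0059,0,0,0,0],[0,-0.00097,0.0059,0,0,0,0],[0,-0.00097,0.0059,0,0,0,0],[0,-0.00097,0.0059,0,0,0,0],[0,-0.00097,0.0059,0,0,0,0],[0,-0.00097,0.0059,0,0,0,0],[0,-0.00097,0.0059,0,0,0,0],[0,-0.00097,0.0059,0,0,0,0],[0,-0.00097,0.0059,0,0,0,0],[0,-0.00097,0.0059,0,0,0,0],[0,-0.00097,0.0059,0,0,0,0],[0,-0.00097,0.0059,0,0,0,0]]]'

```text
t: 9.08
eef_pos: [0.6237, 0.0315, 0.0354]
orientation: [-3.131, -0.255, -0.0]
force: [2.2, -1.9, -0.6]
grip_width: 0.0006
finger_force: 1.2
```

```bash
python3 st.py
```

```text
tcp 0.06069268964220033 -0.04234620837544095 0.03542753115921516 [1.52402882 0.61565852 0.27228478] 0.00014399546728952636 9.1333
case ((0.0696016401052475, 0.0691361278295517), (0.0790255144238472, 0.05330859124660492), 1.2195712327957153)
```

Request:
apply_moves --deltas '[[[0,-0.00064,0.00395,0,0,0,0],[0,-0.00064,0.00395,0,0,0,0],[0,-0.00064,0.00395,0,0,0,0],[0,-0.00064,0.00395,0,0,0,0],[0,-0.00064,0.00395,0,0,0,0],[0,-0.00064,0.00395,0,0,0,0],[0,-0.00064,0.00395,0,0,0,0],[0,-0.00064,0.00395,0,0,0,0],[0,-0.00064,0.00395,0,0,0,0],[0,-0.00064,0.00395,0,0,0,0],[0,-0.00064,0.00395,0,0,0,0],[0,-0.00064,0.00395,0,0,0,0],[0,-0.00064,0.00395,0,0,0,0],[0,-0.00064,0.00395,0,0,0,0],[0,-0.00016,0.001,0,0,0,0],[0,-0.00016,0.001,0,0,0,0],[0,-0.00016,0.001,0,0,0,0],[0,-0.00016,0.001,0,0,0,0]]]'

```text
t: 10.63
eef_pos: [0.6141, 0.09, 0.0354]
orientation: [3.131, 0.255, -0.0]
force: [-0.3, -4.0, -0.6]
grip_width: 0.0003
finger_force: 1.9
```

Request:
apply_moves --deltas '[[[0,-0.00016,0.001,0,0,0,0],[0,-0.00016,0.001,0,0,0,0],[0,0,0,0,0,0,0]]]'

```text
t: 10.88
eef_pos: [0.6137, 0.0925, 0.0354]
orientation: [-3.131, -0.256, 0.0]
force: [-0.9, -3.3, -0.2]
grip_width: 0.0005
finger_force: 1.3
```

Request:
apply_moves --deltas '[[[0,-0.00016,0.001,0,0,0,0],[0,-0.00016,0.001,0,0,0,0],[0,-0.00016,0.001,0,0,0,0],[0,0,0,0,0,0,0]]]'

```text
t: 11.22
eef_pos: [0.6134, 0.0943, 0.0354]
orientation: [3.13, 0.254, -0.0]
force: [-0.2, -8.5, 0.4]
grip_width: 0.0003
finger_force: 4.1
```

Request:
apply_moves --deltas '[[[0,-0.00016,0.001,0,0,0,0],[0,-0.00016,0.001,0,0,0,0],[0,0,0,0,0,0,0]]]'

```text
t: 11.47
eef_pos: [0.6134, 0.0943, 0.0354]
orientation: [3.128, 0.252, -0.0]
force: [1.0, -16.6, 2.8]
grip_width: 0.0006
finger_force: 8.3
```

Force is rising while the pose stays put, so the case is seated. I'll back off, lift clear and check.

Request:
apply_moves --deltas '[[[0,0.0016,-0.01,0,0,0,0],[0,0.0016,-0.01,0,0,0,0],[0,0,0,0.03,0,0,0],[0,0,0,0.04,0,0,0],[0,0,0,0.04,0,0,0],[0,-0.01,-0.04,0.02,0,0,0],[0,-0.01,-0.04,0,0,0,0],[0,-0.01,-0.04,0,0,0,0],[0,-0.01,-0.04,0,0,0,0],[0,-0.01,-0.04,0,0,0,0],[0,-0.01,-0.04,0,0,0,0],[0,-0.01,-0.04,0,0,0,0],[0,-0.01,-0.04,0,0,0,0],[0,0,0,0,0,0,0]]]'

```text
t: 12.63
eef_pos: [0.5342, -0.2479, 0.1634]
orientation: [3.13, 0.241, -0.002]
force: [-0.3, -0.6, -0.2]
grip_width: 0.0002
finger_force: 0.0
```

```bash
python3 st.py
```

```text
tcp -0.07049555803248943 -0.3013452232080351 0.1634679383863894 [ 0.12124615  0.84521426 -0.19276866] 0.0005629683451593713 12.6833
case ((0.069754958152771, 0.09465627372264862), (0.10970201343297958, 0.07803235203027725), 89.72425079345703)
```

View pics/last.png

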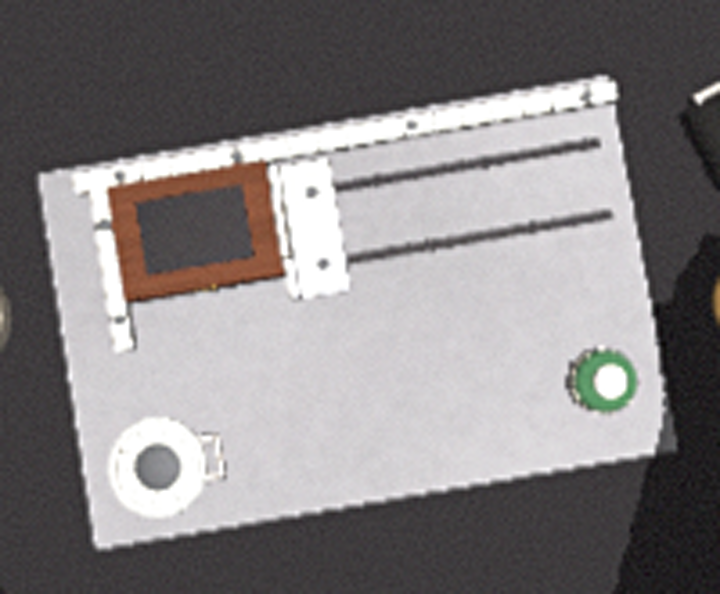

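The case sits in the corner at about (197,232), flush to both fences, measured at (69.8, 94.7) mm and 0.3° off square. The guide at about (285,225) is snug, and the medal and bottle haven't moved.

```bash
python3 -c "
from rig import env
print(env.job_done())"
```

```text
the job is handed in; nothing more can be done
None
```

The job is handed in: the case is flush in the corner against the back and left fences (measured at board x 69.8 mm, y 94.7 mm, 0.3° off square), the side guide is up against it, and the medal and bottle on the board look unmoved (I did not re-check the desk items); the judge's result was not shown.

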